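Raise a plaster flower out of its carton with a cam lever and hold it up

TASK

Fold both half-raised flaps of the small carton well back, clearly past upright. Then take the red ball of the cam lever beside the carton and turn the lever up to the cam's highest lift point, where the lever stands upright, so that the plaster flower rises out of the carton; the lever springs back if let go, so finish while still holding it there. Do not touch the fragile flower, and leave the jar, tile and pot where they are.

Things in the scene. Friction and masses are not known exactly. Their poses are not given: they have to be found in the camera images.
- rig: Cam lift with an open-topped cardboard carton on a 12 mm plywood base (x -100 to 100, y -195 to 105 mm), fixed. Origin: on the table under the carton's centre, z up; yaw varies. Carton 160 mm (rig x) by 140 mm (rig y), walls 4 mm, rim 130 mm high. Bracket, cam disc and lifter arm stand on its -y side, up to 145 mm high, at y -56 to -122 mm; beyond y -136 mm there are only the lever's rod and ball.
- flap_near (a joint): Angle of the flap on the rig's -x edge: 0 level over the carton, 1.57 upright, grows as it swings up and outwards, stop at 2.5. Starts half raised (0.75 to 1.15). Cardboard, 60 mm hinge to free edge, 136 mm wide, 4 mm thick; stays where left (0.7 N at the edge moves it). The gap between the free edges is 70 mm or more: push each outwards and up from inside, following its arc.
- flap_far (a joint): The same for the flap on the rig's +x edge.
- near_hinge (a point): Middle of the near flap's hinge line, on the carton's rim (130 mm high, 80 mm from the carton's centre along rig -x). The hinge line runs along rig y.
- far_hinge (a point): Middle of the far flap's hinge line, on the carton's rim (80 mm from the carton's centre along rig +x).
- near_edge (a point): Middle of the near flap's free edge.
- far_edge (a point): Middle of the far flap's free edge.
- lever (a joint): Cam lever angle: 0 at its stop (start), pointing to rig -x and 10 degrees below level; grows as the ball swings up and over towards rig +x, in an upright plane along rig x. Highest lift at 1.745 rad, lever upright; beyond it the lift falls; stop at 2.3. A spring pulls it back to 0: with the load some 1.5 to 4 N at the ball.
- ball (a point): Centre of the red ball (32 mm across, narrow steel band) on the lever's end, 100 mm from the shaft axis; 58 mm above the table at the start, 175 mm with the lever upright. A 12 mm steel rod runs from it towards the shaft. The ball revolves freely on a pin along rig y, so pads closed on it along rig y need not turn with the lever; beside it the space is free for 50 mm.
- cam_shaft (a point): Fixed point on the shaft axis (parallel to rig y, 75 mm above the table) in the plane in which the ball's centre swings: rig x 21 mm, y -175 mm.
- flower: Loose, pale plaster flower cast, 88 mm across, 42 mm high with a central spike; origin at the centre of its underside. It lies on the lifting floor inside the carton; its tip is 12 mm or so below the rim at the start and about 20 mm above it at the peak (lift 30 mm). Fragile: not to be touched by the robot.
- jar: Bystander: amber glass jar with red cap, 60 mm across, 90 mm high; origin under its centre.
- tile_blue: Bystander: blue ceramic test tile 70 x 50 x 8 mm; origin under its centre.
- pot: Bystander: terracotta cup 70 mm across, 60 mm high; origin under its centre.

How it is judged:
By the outcome, as a careful person would: the job done as asked, in the order asked, and still so for the second after the job is handed in, while the arm keeps its last pose, push and grip.
It also fails if it takes over 61 s, if anything falls off the work surface, if the arm or the gripper's body presses on something with over 40 N, if the wrist force passes 120 N, or if a joint passes its speed limit or range.

ROBOT

A 7-joint arm with a two-finger parallel gripper is mounted at the origin on the work surface. World frame = base frame: x ahead of the robot, y to its left, z up, the work surface at z = 0. Lengths are in m, angles in rad, forces in N, time in s.
With the tool pointing down it reaches from about 0.375 to 0.925 m from the base axis. Payload 3.1 kg.
Tool frame: the origin (TCP) lies at the very end of the fingers, on their centre line; the grasp point (between the pads) lies 19 mm behind it; z points along the fingers, y is the direction in which the jaws open and shut (so a half turn about z gives the same grasp; the last joint's range is limited). The gripper opens to 85 mm and grips with 20 to 120 N. Pads are 22 mm wide; open, the fingers measure 114 mm over their backs; the gripper's body (76 mm by 85 mm) begins 54 mm behind the grasp point. The pads swing forward as they close: fully open they stand 13 mm farther back than shut.
Start: joints at [1.208, 0.383, 0.044, 1.598, -0.018, 1.161, -0.05], TCP at [0.17, -0.627, 0.195] pointing down, gripper open.
Joint ranges: [-2.61, 2.61], [-0.41, 2.15], [-1.48, 1.57], [0, 2.5], [-1.57, 4.71], [0.05, 1.97], [-2.85, 2.85]. Speed limits (rad/s): [2.79, 2.79, 3.14, 3.14, 3.14, 3.14, 3.14].

INTERFACE

Orientations are given as a unit quaternion [x, y, z, w].
In Python, from rig import bot gives the robot as it stands. The module is installed in compiled form; this text tells all that it offers.
- The arm moves only by the tool drive_tool, never from a script. Its argument "increments" is a list of rows, each an object with "grip": the closure in counts, from 0 (fully open) to 255 (shut); "slide": the shift along the tool's x, y, z in mm, a list of three; "twist": the turn, a rotation vector about the tool's x, y, z in rad, a list of three. In form: [{"grip": grip, "slide": [x, y, z], "twist": [wx, wy, wz]}, ...]. A call has 1 to 10 rows; each row is the pose to reach, as a shift and turn from the pose commanded when the call began, along the tool's axes at that moment; what a row does not reach only later rows make up. A row lasts 1/12 s, in which the tool goes at most 41.7 mm and 7.16 degrees, less where a joint would pass 70% of its speed; a pose out of reach is approached as far as the arm can. A call with a gripper value outside its range is refused whole. The fingers move at their own pace and stop on an object; "newtons" is the grip in N (left out, the last holds). Time passes only in rows, so rows that repeat a pose let the fingers close. It gives the time, the measured TCP pose, the force and the opening at its end, in the units of the state.
- bot.observe(): the state, without advancing time (a new reading comes with each control period).
- bot.read_camera(name): name is "side" or "top" or "wrist"; returns the picture (420x560x3 uint8, red, green, blue); there is no depth.
- bot.get_calibration(name): a dict with "fx", "fy", "cx", "cy" (pixels), "camera_from_world" (4x4, takes a point from world to camera coordinates); the wrist camera has in their place "mount" (4x4, takes a point from camera to tool coordinates, whose origin is the TCP and whose axes are the flange's). Camera axes: x right, y down, z forward; pixel columns grow to the right and rows downward; lengths in m; the calibration is good to about 2 mm. The wrist camera is an equidistant fisheye: a pixel r from the principal point sees the ray r / f radians off the axis. A picture is of the moment at which its call begins: read the wrist's pose just before it. get_calibration takes no time and is no camera call.
- bot.hand_in(): hands the job in, once; it reports no verdict.
The state is a dict: "clock": time; "joint_pos": joint angles; "joint_velocities": joint speeds; "joint_torque": joint torques, N m; "ee_pos": TCP position; "eef_rot": TCP orientation; "contact_force": force on the tool from outside, world axes, zero at the start; "torque": the same for the moment, N m; "grip_width": finger opening in m.
Only numpy, scipy, OpenCV 4.12 (cv2) and the standard library are available. Lean on these libraries where they do the work, as an engineer would, in place of code of your own. Each camera call takes 0.05 s, during which the arm holds its last target. There are 200 camera calls.

## Working session

There is one attempt and no reset: what is moved stays moved. The work goes in short steps, Python scripts to look and compute and a tool call to move; the robot and the scene stay as the last step left them, time stands still between calls to the robot, and variables do not carry over. Pictures are saved under pics/ and viewed, about 8 in all and at most 12, crops included, and the job is handed in when it is done.

Besides the shell and the picture viewer there is one more tool, called after ">>>" by a JSON object that holds its "fn" and its "kwargs". drive_tool: Moves the arm, as the interface text tells. Its arguments: {"type":"object","properties":{"increments":{"type":"array"},"newtons":{"type":"number"}},"required":["increments"]}

```bash
mkdir -p pics; ls; python3 - <<'E'
from rig import bot
import cv2,numpy as np
np.set_printoptions(precision=4,suppress=True)
s=bot.observe(); print({k:np.round(v,4) for k,v in s.items()})
for n in ("top","side"):
    c=bot.get_calibration(n); print(n,c["fx"],c["fy"],c["cx"],c["cy"]); print(np.array(c["camera_from_world"]))
    im=bot.read_camera(n); cv2.imwrite(f"pics/{n}0.png",cv2.resize(im[:,:,::-1],(800,600),interpolation=cv2.INTER_CUBIC))
c=bot.get_calibration("wrist"); print({k:(np.round(v,4)) for k,v in c.items()})
E
```

```text
pics
{'clock': np.float64(0.0), 'joint_pos': array([ 1.2082,  0.3839,  0.0438,  1.5996, -0.0179,  1.1612, -0.0499]), 'joint_velocities': array([0.0013, 0.0001, 0.0016, 0.0002, 0.0003, 0.0002, 0.0004]), 'joint_torque': array([ -0.0003, -43.3463,   1.0244, -24.9512,   0.0106,   0.0114,
         0.    ]), 'ee_pos': array([ 0.1698, -0.6263,  0.1939]), 'eef_rot': array([ 0.9912,  0.1321, -0.0003, -0.0013]), 'contact_force': array([ 0.4302,  0.3901, -0.7433]), 'torque': array([ 0.0338, -0.0073, -0.0092]), 'grip_width': np.float64(0.0855)}
top 463.24679802434974 463.24679802434974 284.55963393668213 211.5362579756482
[[ 0.0109 -0.9999 -0.0021 -0.0178]
 [-0.989  -0.0105 -0.1473  0.5596]
 [ 0.1473  0.0037 -0.9891  1.3074]
 [ 0.      0.      0.      1.    ]]
side 507.7930997807159 507.7930997807159 273.9879347520808 211.00550598012805
[[ 0.5519  0.8336  0.0206 -0.2921]
 [ 0.5101 -0.3179 -0.7992 -0.1878]
 [-0.6597  0.4516 -0.6007  1.9461]
 [ 0.      0.      0.      1.    ]]
{'fx': np.float64(325.1923), 'fy': np.float64(325.1923), 'cx': np.float64(281.3474), 'cy': np.float64(209.6715), 'mount': array([[ 0.0009, -0.9576, -0.2882,  0.0741],
       [ 1.    ,  0.0011, -0.0005, -0.0014],
       [ 0.0008, -0.2882,  0.9576, -0.1782],
       [ 0.    ,  0.    ,  0.    ,  1.    ]])}
```

View pics/top0.png

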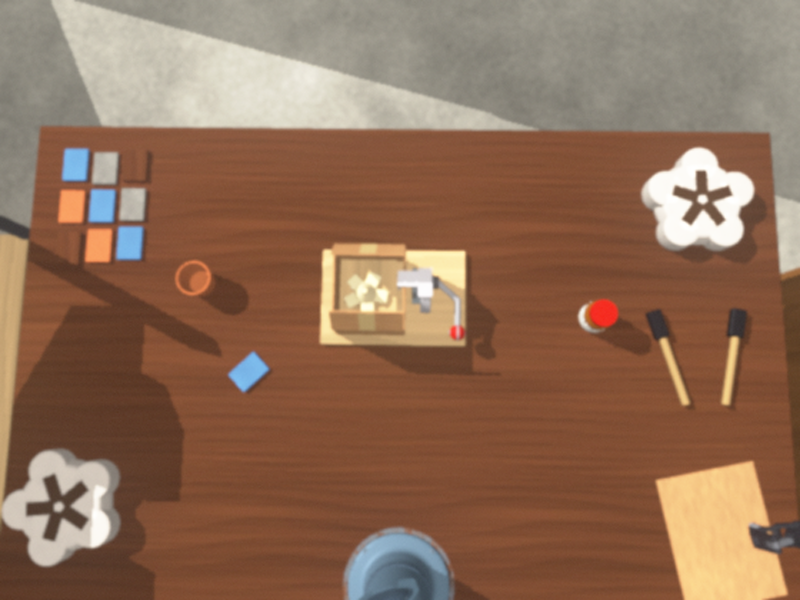

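View pics/side0.png

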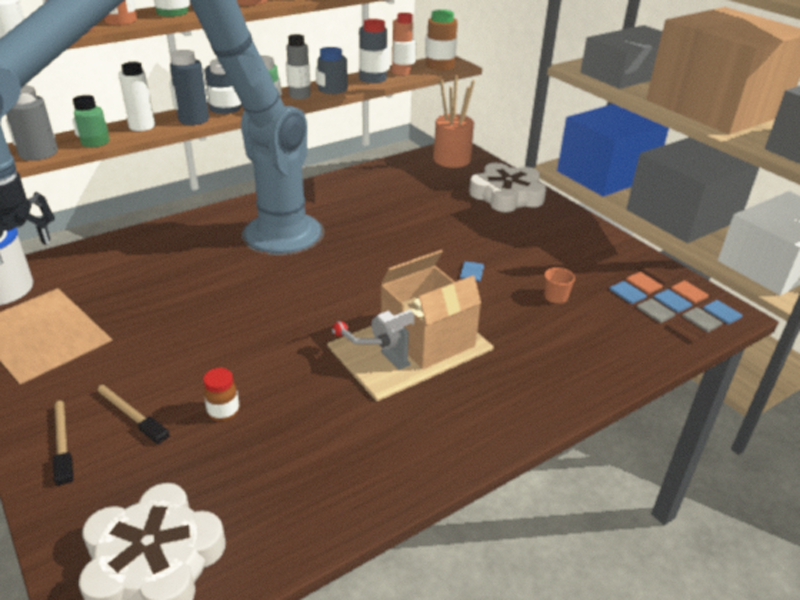

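The top view shows the carton at about (369,290) and the ball at (457,332). The jar, tile and pot are well clear of it. In both views the flaps look half raised. I'll enlarge the rig next.

```bash
python3 - <<'E'
from rig import bot
import cv2
im=bot.read_camera("top")[160:255,215:340]; cv2.imwrite("pics/topc.png",cv2.resize(im[:,:,::-1],None,fx=6,fy=6,interpolation=cv2.INTER_CUBIC))
im=bot.read_camera("side")[165:285,220:355]; cv2.imwrite("pics/sidec.png",cv2.resize(im[:,:,::-1],None,fx=5,fy=5,interpolation=cv2.INTER_CUBIC))
E
```

```text
(no output)
```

View pics/topc.png

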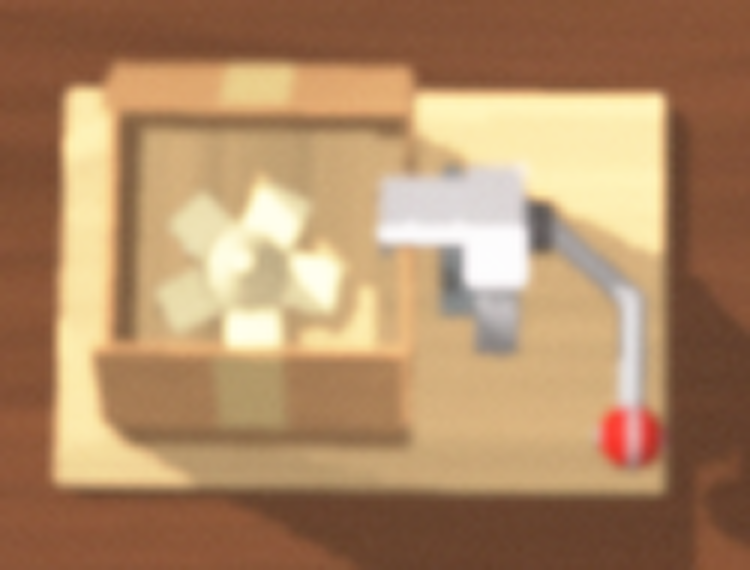

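View pics/sidec.png

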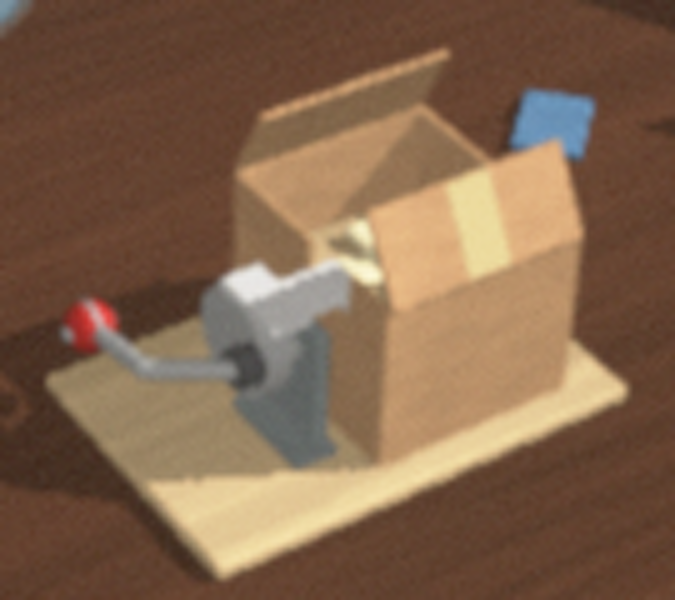

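```bash
cat > h.py <<'E'
from rig import bot
import numpy as np
from scipy.spatial.transform import Rotation as R
def proj(n,P):
    c=bot.get_calibration(n); T=np.array(c["camera_from_world"]); q=np.atleast_2d(P)@T[:3,:3].T+T[:3,3]
    return np.c_[c["fx"]*q[:,0]/q[:,2]+c["cx"], c["fy"]*q[:,1]/q[:,2]+c["cy"]]
def r2w(p,rig):
    p=np.atleast_2d(p); c,s=np.cos(rig[2]),np.sin(rig[2])
    return np.c_[rig[0]+c*p[:,0]-s*p[:,1], rig[1]+s*p[:,0]+c*p[:,1], p[:,2]]
def tp(u,s,o): return (np.array(u)+.5)/s-.5+np.array(o)
def flap(near,a,y,r=.06):
    x=-.08+r*np.cos(a); return [x if near else -x, y, .13+r*np.sin(a)]
E
python3 - <<'E'
from h import *
from scipy.optimize import least_squares
np.set_printoptions(precision=4,suppress=True)
top=lambda u:tp(u,6,(215,160)); sd=lambda u:tp(u,5,(220,165))
B=.012
def res(p):
    rig=p[:3]; o=[]
    def a(n,P,u): o.append((proj(n,r2w(P,rig))[0]-u))
    a("top",[.1,.105,B],top((66,90)));a("top",[.1,-.195,B],top((667,92)));a("top",[-.1,-.195,B],top((665,492)));a("top",[-.1,.105,B],top((55,487)))
    a("side",[-.1,-.195,B],sd((48,382)));a("side",[.1,-.195,B],sd((218,563)));a("side",[.1,.105,B],sd((628,388)))
    g=np.array([.021-.1*np.cos(.1745-p[5]),-.175,.075-.1*np.sin(.1745-p[5])])
    a("top",g,top((631,436)));a("side",g,sd((90,326)))
    for n,al,us in((0,p[4],((375,213),(560,145))),(1,p[3],((262,115),(448,52)))):
        for y,u in zip((-.068,.068),us): a("side",flap(n,al,y),sd(u))
    a("top",flap(1,p[3],.068),top((97,352)));a("top",flap(1,p[3],-.068),top((408,354)))
    a("top",flap(0,p[4],.068),top((112,65)));a("top",flap(0,p[4],-.068),top((411,67)))
    return np.ravel(o)
f=least_squares(res,[.65,.05,0,.9,.9,0]);print(f.x);print(f.fun.reshape(-1,2).round(1))
rig=f.x[:3]
print("ball",r2w([.021-.1*np.cos(.1745),-.175,.0576],rig),"shaft",r2w([.021,-.175,.075],rig))
for n,al in((1,f.x[3]),(0,f.x[4])): print("edge",r2w(flap(n,al,0),rig), "hinge",r2w(flap(n,al,0,0),rig))
E
```

```text
[ 0.5764  0.0603 -0.0025  1.1597  1.3434 -0.0023]
[[ 0.8 -0.6]
 [ 0.2  0.3]
 [ 0.5 -0. ]
 [ 0.4 -0.5]
 [-1.1 -1.4]
 [-0.3  1.3]
 [-0.2 -0.3]
 [ 0.5  0. ]
 [-0.5  0.1]
 [ 1.1  0.9]
 [ 2.5 -0.3]
 [-0.5  0.2]
 [-0.4 -0.4]
 [-0.5 -0.5]
 [ 0.1 -0.1]
 [-1.7  0.9]
 [ 0.2  1.2]]
ball [[ 0.4985 -0.1145  0.0576]] shaft [[ 0.597  -0.1148  0.075 ]]
edge [[0.5204 0.0604 0.185 ]] hinge [[0.4964 0.0605 0.13  ]]
edge [[0.6429 0.0601 0.1885]] hinge [[0.6564 0.0601 0.13  ]]
```

```bash
python3 - <<'E'
from h import *
rig=[.5764,.0603,-.0025]
for n in(1,0):
  for a in(.75,.85,.95,1.05,1.15,1.25):
    P=r2w([flap(n,a,.068),flap(n,a,-.068)],rig)
    print(n,a,((proj("top",P)-[215,160]+.5)*6-.5).round().tolist(),((proj("side",P)-[220,165]+.5)*5-.5).round().tolist())
  P=r2w([flap(n,a,.068,0),flap(n,a,-.068,0)],rig); print("h",((proj("top",P)-[215,160]+.5)*6-.5).round().tolist(),((proj("side",P)-[220,165]+.5)*5-.5).round().tolist())
E
```

```text
1 0.75 [[99.0, 308.0], [409.0, 312.0]] [[464.0, 85.0], [277.0, 152.0]]
1 0.85 [[98.0, 317.0], [409.0, 321.0]] [[460.0, 76.0], [274.0, 143.0]]
1 0.95 [[96.0, 326.0], [409.0, 330.0]] [[456.0, 67.0], [269.0, 134.0]]
1 1.05 [[95.0, 337.0], [409.0, 341.0]] [[451.0, 59.0], [265.0, 125.0]]
1 1.15 [[94.0, 348.0], [409.0, 352.0]] [[446.0, 51.0], [260.0, 117.0]]
1 1.25 [[93.0, 360.0], [408.0, 364.0]] [[441.0, 44.0], [255.0, 109.0]]
h [[107.0, 418.0], [409.0, 422.0]] [[418.0, 106.0], [236.0, 172.0]]
0 0.75 [[104.0, 147.0], [412.0, 151.0]] [[537.0, 143.0], [348.0, 215.0]]
0 0.85 [[103.0, 135.0], [412.0, 139.0]] [[542.0, 140.0], [352.0, 213.0]]
0 0.95 [[103.0, 123.0], [412.0, 127.0]] [[548.0, 139.0], [358.0, 212.0]]
0 1.05 [[102.0, 110.0], [412.0, 114.0]] [[554.0, 139.0], [363.0, 212.0]]
0 1.15 [[102.0, 97.0], [412.0, 101.0]] [[560.0, 139.0], [369.0, 213.0]]
0 1.25 [[102.0, 83.0], [412.0, 87.0]] [[566.0, 141.0], [375.0, 215.0]]
h [[117.0, 72.0], [413.0, 75.0]] [[578.0, 236.0], [389.0, 313.0]]
```

Base corners, ball height and flap angles (both about 1.1) agree with the data to about 1 px. The rig is at (0.576, 0.060) with yaw near 0. I'll close the gripper, go up and head for the carton with the tool x-axis turned to world x.

>>> {"fn": "drive_tool", "kwargs": {"increments": [{"grip": 255,"slide": [0,0,-40],"twist": [0,0,0.1]},{"grip": 255,"slide": [0,0,-80],"twist": [0,0,0.2]},{"grip": 255,"slide": [30,-30,-100],"twist": [0,0,0.267]},{"grip": 255,"slide": [59,-59,-100],"twist": [0,0,0.267]},{"grip": 255,"slide": [88,-88,-100],"twist": [0,0,0.267]},{"grip": 255,"slide": [117,-117,-100],"twist": [0,0,0.267]},{"grip": 255,"slide": [146,-146,-100],"twist": [0,0,0.267]},{"grip": 255,"slide": [175,-175,-100],"twist": [0,0,0.267]},{"grip": 255,"slide": [204,-204,-100],"twist": [0,0,0.267]},{"grip": 255,"slide": [233,-233,-100],"twist": [0,0,0.267]}], "newtons": 40}}

```text
clock: 1.03
ee_pos: [0.3343, -0.3396, 0.2953]
eef_rot: [1.0, -0.001, 0.0, 0.0]
contact_force: [1.6, 0.1, 0.6]
grip_width: -0.0001
```

>>> {"fn": "drive_tool", "kwargs": {"increments": [{"grip": 255,"slide": [21,-35,0],"twist": [0,0,0]},{"grip": 255,"slide": [42,-70,0],"twist": [0,0,0]},{"grip": 255,"slide": [63,-105,0],"twist": [0,0,0]},{"grip": 255,"slide": [84,-140,0],"twist": [0,0,0]},{"grip": 255,"slide": [105,-175,0],"twist": [0,0,0]},{"grip": 255,"slide": [126,-210,0],"twist": [0,0,0]},{"grip": 255,"slide": [147,-245,0],"twist": [0,0,0]},{"grip": 255,"slide": [168,-280,0],"twist": [0,0,0]},{"grip": 255,"slide": [189,-315,0],"twist": [0,0,0]},{"grip": 255,"slide": [205,-345,0],"twist": [0,0,0]}]}}

```text
clock: 1.87
ee_pos: [0.5406, 0.006, 0.2954]
eef_rot: [1.0, -0.0, 0.0, -0.0]
contact_force: [-0.2, -0.5, 0.2]
grip_width: -0.0002
```

>>> {"fn": "drive_tool", "kwargs": {"increments": [{"grip": 255,"slide": [18,-27,0],"twist": [0,0,0]},{"grip": 255,"slide": [36,-54,0],"twist": [0,0,0]},{"grip": 255,"slide": [36,-54,20],"twist": [0,0,0]},{"grip": 255,"slide": [36,-54,20],"twist": [0,0,0]}]}}

```text
clock: 2.2
ee_pos: [0.5739, 0.0595, 0.2719]
eef_rot: [1.0, 0.002, -0.003, -0.0]
contact_force: [-1.1, -0.8, -2.1]
grip_width: -0.0
```

```bash
cat >> h.py <<'E'
def wproj(P,s):
    c=bot.get_calibration("wrist"); M=np.array(c["mount"]); T=np.eye(4); T[:3,:3]=R.from_quat(s["eef_rot"]).as_matrix(); T[:3,3]=s["ee_pos"]
    W=np.linalg.inv(T@M); q=np.atleast_2d(P)@W[:3,:3].T+W[:3,3]; rho=np.hypot(q[:,0],q[:,1]); th=np.arctan2(rho,q[:,2])
    return np.c_[c["cx"]+c["fx"]*th*q[:,0]/rho, c["cy"]+c["fy"]*th*q[:,1]/rho]
E
python3 - <<'E'
from h import *
import cv2
s=bot.observe(); im=bot.read_camera("wrist").copy(); rig=[.5764,.0603,-.0025]
P=r2w([flap(n,a,y,r) for n,a in((1,1.1),(0,1.1)) for r in(0,.06) for y in(-.068,.068)],rig)
P=np.r_[P,r2w([[-.0775,-.175,.0576]],rig)]
for u in wproj(P,s): cv2.circle(im,tuple(int(round(v)) for v in u),3,(0,255,0),1)
cv2.imwrite("pics/w1.png",cv2.resize(im[:,:,::-1],(800,600))); print(s["ee_pos"],s["joint_pos"].round(2))
E
```

```text
[0.57389151 0.05949489 0.27194516] [ 0.33  0.24 -0.59  1.66  0.14  1.29 -1.85]
```

View pics/w1.png

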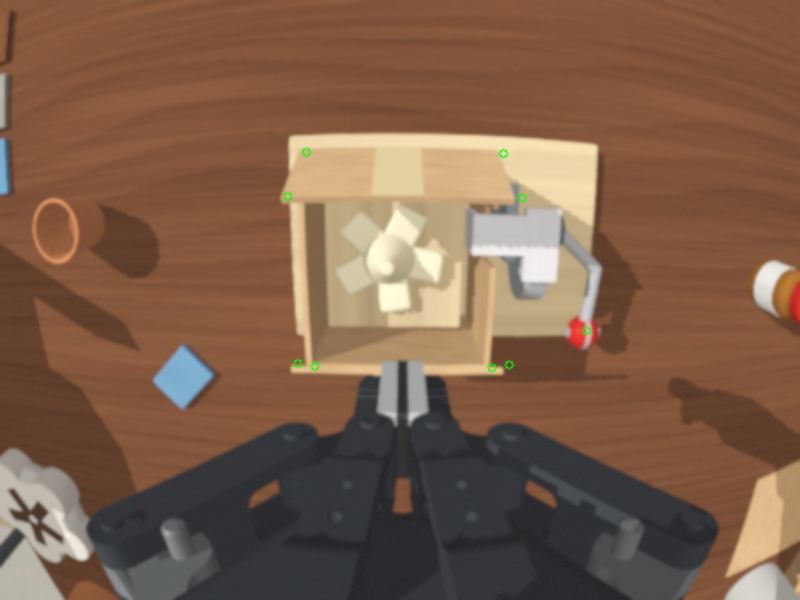

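The flap, hinge and ball overlays land within about 5 px of the picture. I'll lower between the flaps to z≈0.155, then push the near flap outward.

>>> {"fn": "drive_tool", "kwargs": {"increments": [{"grip": 255,"slide": [-3,0,40],"twist": [0,0,0]},{"grip": 255,"slide": [-6,0,80],"twist": [0,0,0]},{"grip": 255,"slide": [-10,0,110],"twist": [0,0,0]},{"grip": 255,"slide": [-18,0,119],"twist": [0,0,0]},{"grip": 255,"slide": [-28,0,119],"twist": [0,0,0]},{"grip": 255,"slide": [-38,0,119],"twist": [0,0,0]},{"grip": 255,"slide": [-48,0,119],"twist": [0,0,0]},{"grip": 255,"slide": [-56,0,119],"twist": [0,0,0]},{"grip": 255,"slide": [-64,0,119],"twist": [0,0,0]},{"grip": 255,"slide": [-72,0,119],"twist": [0,0,0]}]}}

```text
clock: 3.08
ee_pos: [0.5039, 0.057, 0.1578]
eef_rot: [1.0, -0.001, 0.001, 0.0]
contact_force: [-0.5, 0.4, 0.8]
grip_width: -0.0003
```

>>> {"fn": "drive_tool", "kwargs": {"increments": [{"grip": 255,"slide": [-6,0,0],"twist": [0,0,0]},{"grip": 255,"slide": [-12,0,0],"twist": [0,0,0]},{"grip": 255,"slide": [-18,0,0],"twist": [0,0,0]},{"grip": 255,"slide": [-23,0,0],"twist": [0,0,0]},{"grip": 255,"slide": [-23,0,0],"twist": [0,0,0]},{"grip": 255,"slide": [-23,0,0],"twist": [0,0,0]}]}}

```text
clock: 3.58
ee_pos: [0.4807, 0.057, 0.1564]
eef_rot: [1.0, -0.001, 0.0, 0.0]
contact_force: [0.6, -0.0, -0.0]
grip_width: -0.0
```

>>> {"fn": "drive_tool", "kwargs": {"increments": [{"grip": 255,"slide": [20,0,0],"twist": [0,0,0]},{"grip": 255,"slide": [50,0,0],"twist": [0,0,0]},{"grip": 255,"slide": [80,0,0],"twist": [0,0,0]},{"grip": 255,"slide": [105,0,0],"twist": [0,0,0]},{"grip": 255,"slide": [120,0,0],"twist": [0,0,0]},{"grip": 255,"slide": [130,0,0],"twist": [0,0,0]},{"grip": 255,"slide": [138,0,0],"twist": [0,0,0]},{"grip": 255,"slide": [146,0,0],"twist": [0,0,0]},{"grip": 255,"slide": [154,0,0],"twist": [0,0,0]},{"grip": 255,"slide": [162,0,0],"twist": [0,0,0]}]}}

```text
clock: 4.42
ee_pos: [0.6429, 0.0568, 0.1564]
eef_rot: [1.0, -0.001, -0.0, 0.0]
contact_force: [0.5, -0.1, -0.5]
grip_width: -0.0
```

>>> {"fn": "drive_tool", "kwargs": {"increments": [{"grip": 255,"slide": [7,0,0],"twist": [0,0,0]},{"grip": 255,"slide": [14,0,0],"twist": [0,0,0]},{"grip": 255,"slide": [21,0,0],"twist": [0,0,0]},{"grip": 255,"slide": [27,0,0],"twist": [0,0,0]},{"grip": 255,"slide": [30,0,0],"twist": [0,0,0]},{"grip": 255,"slide": [30,0,0],"twist": [0,0,0]},{"grip": 255,"slide": [30,0,0],"twist": [0,0,0]}]}}

```text
clock: 5.0
ee_pos: [0.6727, 0.0567, 0.1563]
eef_rot: [1.0, -0.001, -0.0, -0.0]
contact_force: [-0.7, -0.3, 0.9]
grip_width: -0.0003
```

>>> {"fn": "drive_tool", "kwargs": {"increments": [{"grip": 255,"slide": [-30,0,0],"twist": [0,0,0]},{"grip": 255,"slide": [-60,0,-10],"twist": [0,0,0]},{"grip": 255,"slide": [-70,0,-50],"twist": [0,0,0]},{"grip": 255,"slide": [-75,0,-90],"twist": [0,0,0]},{"grip": 255,"slide": [-90,30,-105],"twist": [0,0,0]},{"grip": 255,"slide": [-107,60,-110],"twist": [0,0,0]},{"grip": 255,"slide": [-124,90,-110],"twist": [0,0,0]},{"grip": 200,"slide": [-141,120,-110],"twist": [0,0,0]},{"grip": 130,"slide": [-158,150,-100],"twist": [0,0,0]},{"grip": 75,"slide": [-174,169,-94],"twist": [0,0,0]}]}}

```text
clock: 5.83
ee_pos: [0.4965, -0.1159, 0.2503]
eef_rot: [1.0, -0.003, 0.0, 0.001]
contact_force: [-0.5, -0.7, -0.6]
grip_width: 0.0363
```

>>> {"fn": "drive_tool", "kwargs": {"increments": [{"grip": 75,"slide": [0,0,0],"twist": [0,0,0]},{"grip": 75,"slide": [0,0,0],"twist": [0,0,0]},{"grip": 75,"slide": [0,0,0],"twist": [0,0,0]}]}}

```text
clock: 6.08
ee_pos: [0.4986, -0.1111, 0.2507]
eef_rot: [1.0, -0.001, 0.0, -0.0]
contact_force: [0.1, 0.7, -0.3]
grip_width: 0.06
```

```bash
python3 - <<'E'
from h import *
import cv2
s=bot.observe(); im=bot.read_camera("wrist").copy(); rig=[.5764,.0603,-.0025]
P=r2w([flap(n,a,y,r) for n,a in((1,2.37),(0,2.37)) for r in(0,.06) for y in(-.068,.068)],rig)
P=np.r_[P,r2w([[-.0775,-.175,.0576]],rig)]
W=wproj(P,s); print(W[-1])
for u in W: cv2.circle(im,tuple(int(round(v)) for v in u),3,(0,255,0),1)
cv2.imwrite("pics/w2.png",cv2.resize(im[:,:,::-1],(800,600))); print(s["ee_pos"],s["grip_width"],s["joint_pos"].round(2))
E
```

```text
[285.78659004 178.51128171]
[ 0.49858736 -0.1111071   0.25072976] 0.06002514573494069 [ 0.61  0.1  -0.49  1.84  0.05  1.21 -1.48]
```

View pics/w2.png

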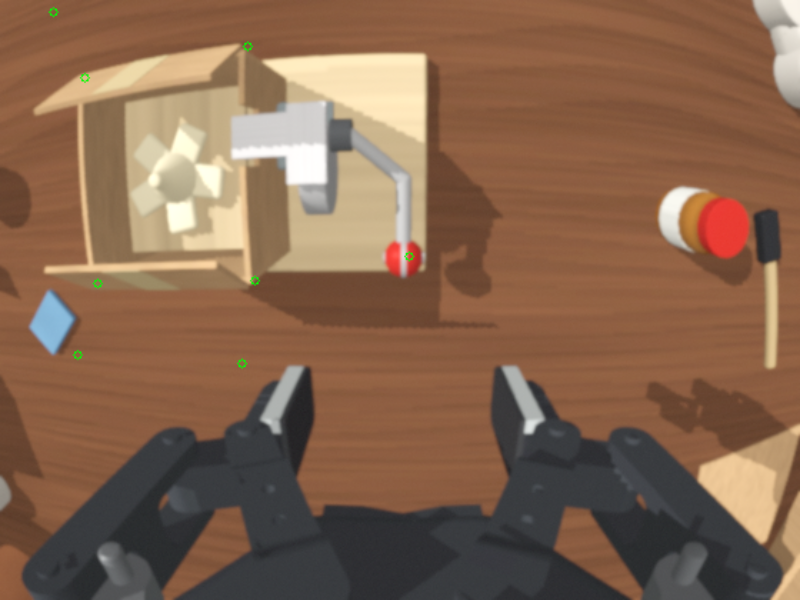

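The overlay shows that the flaps are not folded back at 2.37. Both free edges still appear inside the hinge lines, at about (35..212, 110..80) for the far flap and (45..215, 268..264) for the near one. I'll estimate their actual angles before doing anything else.

```bash
python3 - <<'E'
from h import *
import cv2
s=bot.observe(); rig=[.5764,.0603,-.0025]
for n in(1,0):
  for a in(.9,1.1,1.3,1.5,1.7,1.9):
    print(n,a,(wproj(r2w([flap(n,a,y) for y in(-.068,.068)],rig),s)*800/560).round().tolist())
im=bot.read_camera("side")[150:285,200:355]; cv2.imwrite("pics/side2.png",cv2.resize(im[:,:,::-1],None,fx=4,fy=4,interpolation=cv2.INTER_CUBIC))
E
```

```text
1 0.9 [[226.0, 239.0], [53.0, 247.0]]
1 1.1 [[224.0, 258.0], [50.0, 264.0]]
1 1.3 [[222.0, 279.0], [48.0, 281.0]]
1 1.5 [[223.0, 300.0], [49.0, 299.0]]
1 1.7 [[226.0, 320.0], [53.0, 316.0]]
1 1.9 [[230.0, 337.0], [59.0, 331.0]]
0 0.9 [[222.0, 90.0], [45.0, 122.0]]
0 1.1 [[218.0, 71.0], [39.0, 107.0]]
0 1.3 [[215.0, 51.0], [35.0, 91.0]]
0 1.5 [[215.0, 30.0], [33.0, 73.0]]
0 1.7 [[216.0, 10.0], [35.0, 56.0]]
0 1.9 [[219.0, -7.0], [38.0, 40.0]]
```

View pics/side2.png

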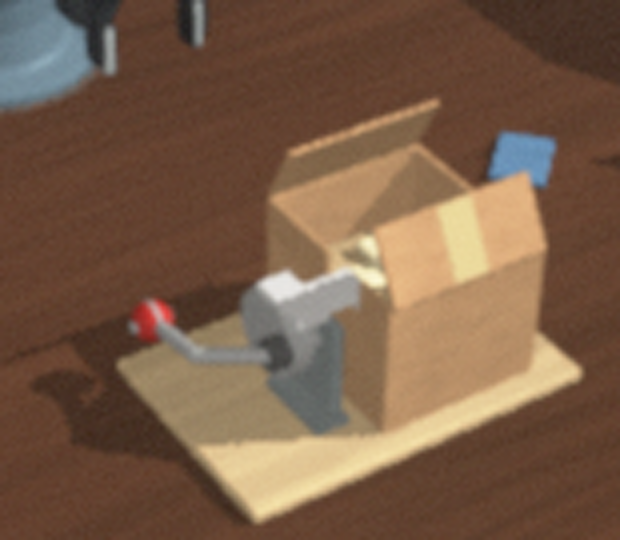

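```bash
python3 - <<'E'
from h import *
s=bot.observe(); p=s["ee_pos"]; print(s["ee_pos"],s["eef_rot"],s["clock"])
print("side crop px",(proj("side",[p+[0,-.03,0],p+[0,.03,0]])-[200,150])*4)
print("wrist px",wproj([p+[0,-.03,0],p+[0,.03,0],p],s)*800/560)
for z in (.0576,): 
  print("ball from side crop(152,320) / wrist (404,258)")
E
```

```text
[ 0.499359   -0.11016398  0.25094761] [ 9.99999655e-01  4.56753148e-04  6.57914701e-04 -2.18095680e-04] 6.1833
side crop px [[110.42319599 114.98357675]
 [184.99748672  90.3278885 ]]
wrist px [[477.44857363 345.59227241]
 [333.87310209 345.37346706]
 [405.7480651  345.85151434]]
ball from side crop(152,320) / wrist (404,258)
```

The two side views match, so the fingers passed over the flaps without touching them. That fits the near-zero contact forces. In the side view the fingertips are about 11 px higher than the reported TCP projects to, and the wrist view disagrees in the same direction. I'll work out the offset.

```bash
python3 - <<'E'
from h import *
s=bot.observe(); p=s["ee_pos"]
for h in(0,.01,.02,.03,.04,.05):
  a=(proj("side",[p+[0,-.035,h],p+[0,.035,h]])-[200,150])*4
  b=wproj([p+[.011,-.03,h],p+[.011,.03,h],p+[-.011,.03,h]],s)*800/560
  print(h,a.round().tolist(),b.round().tolist())
# ball ray, side & wrist: position on ray at z=.0576
c=bot.get_calibration("wrist"); M=np.array(c["mount"]); T=np.eye(4);T[:3,:3]=R.from_quat(s["eef_rot"]).as_matrix();T[:3,3]=p;W=T@M
u=np.array([404,258])*.7-[c["cx"],c["cy"]]; r=np.hypot(*u); th=r/c["fx"]; d=W[:3,:3]@np.r_[np.sin(th)*u/r,np.cos(th)]
o=W[:3,3]; print("cam",o,"ball wrist",o+d*(.0576-o[2])/d[2])
import cv2
im=bot.read_camera("side")[140:180,210:260]; w=bot.read_camera("wrist")[240:320,170:400]
a=cv2.resize(im,(500,400),interpolation=cv2.INTER_CUBIC); b=cv2.resize(w,None,fx=2,fy=2)
cv2.imwrite("pics/tip.png",np.vstack([np.pad(a,((0,0),(0,0),(0,0))),np.pad(b,((0,0),(0,40),(0,0)))])[:,:,::-1])
E
```

```text
0 [[104.0, 117.0], [191.0, 88.0]] [[479.0, 321.0], [333.0, 321.0], [335.0, 369.0]]
0.01 [[104.0, 105.0], [191.0, 76.0]] [[483.0, 329.0], [329.0, 329.0], [332.0, 380.0]]
0.02 [[103.0, 93.0], [191.0, 64.0]] [[487.0, 339.0], [325.0, 338.0], [328.0, 391.0]]
0.03 [[102.0, 80.0], [191.0, 52.0]] [[492.0, 349.0], [321.0, 349.0], [325.0, 404.0]]
0.04 [[102.0, 68.0], [190.0, 40.0]] [[497.0, 361.0], [316.0, 360.0], [320.0, 418.0]]
0.05 [[101.0, 55.0], [190.0, 27.0]] [[503.0, 374.0], [310.0, 374.0], [316.0, 433.0]]
cam [ 0.57286137 -0.1086213   0.42929681] ball wrist [ 0.49681211 -0.11008505  0.0576    ]
```

View pics/tip.png

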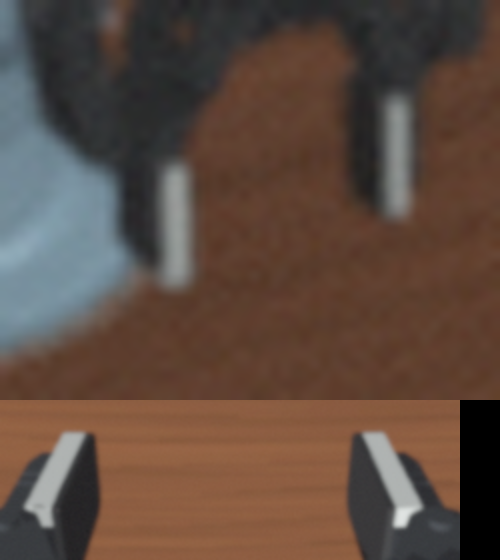

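Both views put the real fingertips about 35–40 mm behind the reported TCP, so the first pass was too high. I'll repeat the flap pushes lower, at a reported z of about 0.13, which puts the tips at about 0.167, and check the contact.

>>> {"fn": "drive_tool", "kwargs": {"increments": [{"grip": 255,"slide": [0,0,-20],"twist": [0,0,0]},{"grip": 255,"slide": [13,-28,-20],"twist": [0,0,0]},{"grip": 255,"slide": [26,-57,-20],"twist": [0,0,0]},{"grip": 255,"slide": [39,-86,-20],"twist": [0,0,0]},{"grip": 255,"slide": [52,-115,-20],"twist": [0,0,0]},{"grip": 255,"slide": [65,-144,-20],"twist": [0,0,0]},{"grip": 255,"slide": [75,-170,-20],"twist": [0,0,0]},{"grip": 255,"slide": [75,-170,0],"twist": [0,0,0]},{"grip": 255,"slide": [75,-170,20],"twist": [0,0,0]},{"grip": 255,"slide": [75,-170,40],"twist": [0,0,0]}]}}

```text
clock: 7.12
ee_pos: [0.5746, 0.0605, 0.2102]
eef_rot: [1.0, 0.001, 0.001, -0.001]
contact_force: [-0.7, -0.3, 0.7]
grip_width: -0.0002
```

>>> {"fn": "drive_tool", "kwargs": {"increments": [{"grip": 255,"slide": [0,0,25],"twist": [0,0,0]},{"grip": 255,"slide": [0,0,50],"twist": [0,0,0]},{"grip": 255,"slide": [0,0,70],"twist": [0,0,0]},{"grip": 255,"slide": [-5,0,81],"twist": [0,0,0]},{"grip": 255,"slide": [-15,0,81],"twist": [0,0,0]},{"grip": 255,"slide": [-25,0,81],"twist": [0,0,0]},{"grip": 255,"slide": [-35,0,81],"twist": [0,0,0]},{"grip": 255,"slide": [-43,0,81],"twist": [0,0,0]},{"grip": 255,"slide": [-50,0,81],"twist": [0,0,0]},{"grip": 255,"slide": [-57,0,81],"twist": [0,0,0]}]}}

```text
clock: 7.95
ee_pos: [0.5175, 0.0581, 0.1311]
eef_rot: [1.0, -0.001, 0.002, 0.0]
contact_force: [0.9, -0.0, 0.5]
grip_width: 0.0003
```

>>> {"fn": "drive_tool", "kwargs": {"increments": [{"grip": 255,"slide": [-7,0,0],"twist": [0,0,0]},{"grip": 255,"slide": [-14,0,0],"twist": [0,0,0]},{"grip": 255,"slide": [-21,0,0],"twist": [0,0,0]},{"grip": 255,"slide": [-28,0,0],"twist": [0,0,0]},{"grip": 255,"slide": [-35,0,0],"twist": [0,0,0]},{"grip": 255,"slide": [-42,0,0],"twist": [0,0,0]},{"grip": 255,"slide": [-42,0,0],"twist": [0,0,0]}]}}

```text
clock: 8.53
ee_pos: [0.4726, 0.0579, 0.129]
eef_rot: [1.0, -0.001, -0.001, 0.0]
contact_force: [-0.0, 0.1, -1.1]
grip_width: 0.0001
```

```bash
python3 - <<'E'
from h import *
import cv2
s=bot.observe(); print(s["ee_pos"],s["contact_force"])
im=bot.read_camera("side")[130:285,200:355]; w=bot.read_camera("wrist")
cv2.imwrite("pics/push1.png",np.hstack([cv2.resize(im,(400,400),interpolation=cv2.INTER_CUBIC),cv2.resize(w[80:,60:480],(400,324)) if 0 else cv2.resize(w,(400,400))])[:,:,::-1])
E
```

```text
[0.47258282 0.05792208 0.12895133] [-0.01491684  0.07198342 -1.14699732]
```

View pics/push1.png

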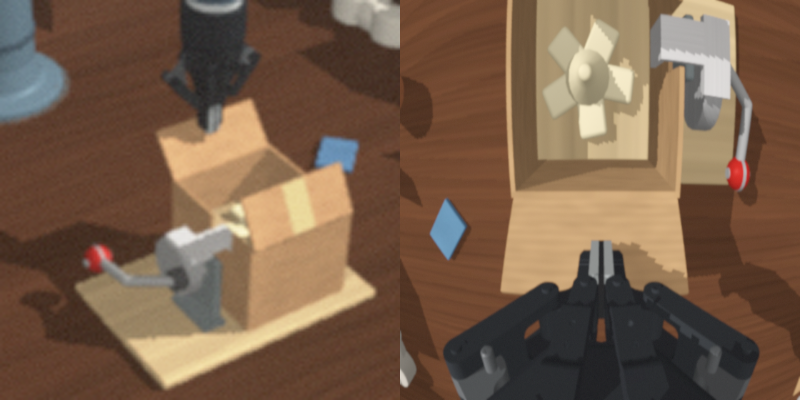

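The near flap now lies well back: in the side crop its free edge, at about (160,130)–(250,100), is outside the hinge. I'll do the far flap the same way.

>>> {"fn": "drive_tool", "kwargs": {"increments": [{"grip": 255,"slide": [25,0,0],"twist": [0,0,0]},{"grip": 255,"slide": [55,0,0],"twist": [0,0,0]},{"grip": 255,"slide": [85,0,0],"twist": [0,0,0]},{"grip": 255,"slide": [110,0,0],"twist": [0,0,0]},{"grip": 255,"slide": [125,0,0],"twist": [0,0,0]},{"grip": 255,"slide": [135,0,0],"twist": [0,0,0]},{"grip": 255,"slide": [143,0,0],"twist": [0,0,0]},{"grip": 255,"slide": [150,0,0],"twist": [0,0,0]},{"grip": 255,"slide": [157,0,0],"twist": [0,0,0]},{"grip": 255,"slide": [164,0,0],"twist": [0,0,0]}]}}

```text
clock: 9.47
ee_pos: [0.6385, 0.0578, 0.1293]
eef_rot: [1.0, -0.001, -0.0, 0.0]
contact_force: [0.0, 0.0, 0.4]
grip_width: 0.0002
```

>>> {"fn": "drive_tool", "kwargs": {"increments": [{"grip": 255,"slide": [7,0,0],"twist": [0,0,0]},{"grip": 255,"slide": [14,0,0],"twist": [0,0,0]},{"grip": 255,"slide": [21,0,0],"twist": [0,0,0]},{"grip": 255,"slide": [28,0,0],"twist": [0,0,0]},{"grip": 255,"slide": [35,0,0],"twist": [0,0,0]},{"grip": 255,"slide": [41,0,0],"twist": [0,0,0]},{"grip": 255,"slide": [41,0,0],"twist": [0,0,0]}]}}

```text
clock: 10.05
ee_pos: [0.6817, 0.0575, 0.1296]
eef_rot: [1.0, -0.001, 0.001, -0.0]
contact_force: [-0.4, -0.1, -0.6]
grip_width: -0.0
```

>>> {"fn": "drive_tool", "kwargs": {"increments": [{"grip": 255,"slide": [-30,0,0],"twist": [0,0,0]},{"grip": 255,"slide": [-65,0,-5],"twist": [0,0,0]},{"grip": 255,"slide": [-75,0,-45],"twist": [0,0,0]},{"grip": 255,"slide": [-80,0,-85],"twist": [0,0,0]},{"grip": 255,"slide": [-95,30,-105],"twist": [0,0,0]},{"grip": 255,"slide": [-112,60,-110],"twist": [0,0,0]},{"grip": 255,"slide": [-130,90,-110],"twist": [0,0,0]},{"grip": 200,"slide": [-147,120,-100],"twist": [0,0,0]},{"grip": 130,"slide": [-164,150,-80],"twist": [0,0,0]},{"grip": 75,"slide": [-180,169,-60],"twist": [0,0,0]}]}}

```text
clock: 10.88
ee_pos: [0.4997, -0.1154, 0.1905]
eef_rot: [1.0, -0.003, 0.002, 0.002]
contact_force: [0.5, -0.5, 0.4]
grip_width: 0.0357
```

>>> {"fn": "drive_tool", "kwargs": {"increments": [{"grip": 75,"slide": [0,0,20],"twist": [0,0,0]},{"grip": 75,"slide": [0,0,40],"twist": [0,0,0]},{"grip": 75,"slide": [0,0,60],"twist": [0,0,0]},{"grip": 75,"slide": [0,0,70],"twist": [0,0,0]},{"grip": 75,"slide": [0,0,70],"twist": [0,0,0]}]}}

```text
clock: 11.3
ee_pos: [0.4974, -0.1106, 0.1172]
eef_rot: [1.0, -0.001, -0.002, -0.001]
contact_force: [0.4, -0.0, 0.2]
grip_width: 0.0605
```

```bash
python3 - <<'E'
from h import *
import cv2
s=bot.observe(); print(s["ee_pos"])
im=bot.read_camera("side")[130:285,200:355]; w=bot.read_camera("wrist")[:340,:480]
cv2.imwrite("pics/pre.png",np.hstack([cv2.resize(im,(400,400),interpolation=cv2.INTER_CUBIC),cv2.resize(w,(400,400))])[:,:,::-1])
rig=[.575,.0635,-.0025]
for n in(1,0):
  for a in(1.9,2.1,2.3,2.5):
    q=r2w([flap(n,a,y) for y in(-.068,.068)],rig); print(n,a,((proj("side",q)-[200,130])*400/155).round().tolist(),(wproj(q,s)*[400/480,400/340]).round().tolist())
E
```

```text
[ 0.49744308 -0.11062819  0.1172307 ]
1 1.9 [[166.0, 129.0], [261.0, 96.0]] [[60.0, 389.0], [-50.0, 347.0]]
1 2.1 [[161.0, 128.0], [255.0, 95.0]] [[69.0, 402.0], [-42.0, 359.0]]
1 2.3 [[156.0, 129.0], [250.0, 97.0]] [[78.0, 408.0], [-33.0, 367.0]]
1 2.5 [[152.0, 132.0], [246.0, 100.0]] [[87.0, 410.0], [-24.0, 370.0]]
0 1.9 [[266.0, 217.0], [366.0, 178.0]] [[38.0, -96.0], [-77.0, 9.0]]
0 2.1 [[272.0, 226.0], [372.0, 186.0]] [[47.0, -112.0], [-71.0, -7.0]]
0 2.3 [[277.0, 236.0], [377.0, 196.0]] [[56.0, -121.0], [-62.0, -20.0]]
0 2.5 [[281.0, 247.0], [381.0, 206.0]] [[66.0, -125.0], [-53.0, -29.0]]
```

View pics/pre.png

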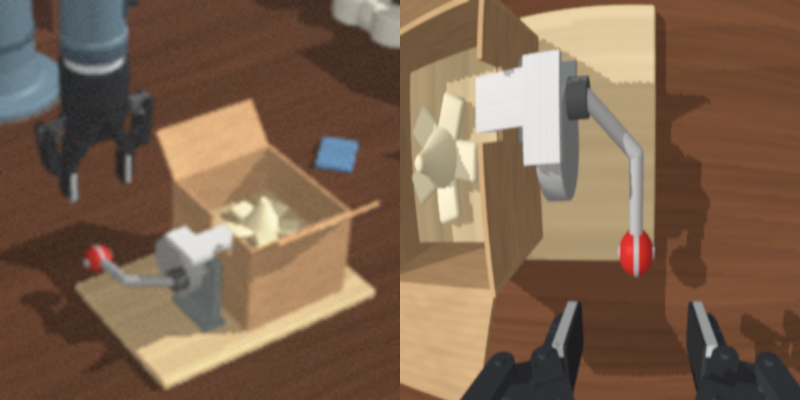

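Both flaps are well back: the side-view edges match about 2.25 for the near flap and 2.4 for the far one. The jaws are centred on the ball in y, with the ball at (636,252) and the tip midpoint at x=635. Next I'll get the ball's x and the tip offset.

```bash
python3 - <<'E'
from h import *
s=bot.observe(); p=s["ee_pos"]
c=bot.get_calibration("wrist"); M=np.array(c["mount"]); T=np.eye(4);T[:3,:3]=R.from_quat(s["eef_rot"]).as_matrix();T[:3,3]=p;W=T@M
u=np.array([283.5,214])-[c["cx"],c["cy"]]; r=np.hypot(*u); th=r/c["fx"]; d=W[:3,:3]@np.r_[np.sin(th)*u/r,np.cos(th)]
o=W[:3,3]; print("ball wrist",o+d*(.0576-o[2])/d[2])
# side ball ray at plane z
c=bot.get_calibration("side");T=np.array(c["camera_from_world"]);C=-T[:3,:3].T@T[:3,3]
def ray(u,z):
    q=np.array(u)*155/400+[200,130]; d=T[:3,:3].T@[(q[0]-c["cx"])/c["fx"],(q[1]-c["cy"])/c["fy"],1]; return C+d*(z-C[2])/d[2]
print("ball side",ray((98,258),.0576))
for h in(.03,.035,.04,.045): print(h,"tip mid side",ray((100.5,191),p[2]+h)-p, ((proj("side",p+[0,0,h])-[200,130])*400/155).round(),wproj([p+[.011,-.033,h],p+[.011,.033,h]],s)*[400/480,400/340])
E
```

```text
ball wrist [ 0.49784847 -0.11084601  0.0576    ]
ball side [ 0.50038821 -0.1125906   0.0576    ]
0.03 tip mid side [-0.00254388  0.00552491  0.03      ] [[ 97. 194.]] [[291.88130614 287.20028278]
 [182.09341571 287.3702276 ]]
0.035 tip mid side [0.00341811 0.00215427 0.035     ] [[ 97. 190.]] [[293.53877757 291.84572515]
 [180.56429599 292.03419876]]
0.04 tip mid side [ 0.00938009 -0.00121637  0.04      ] [[ 97. 186.]] [[295.28696075 296.76154792]
 [178.95079904 296.97111441]]
0.045 tip mid side [ 0.01534208 -0.00458702  0.045     ] [[ 97. 183.]] [[297.13269611 301.96985691]
 [177.24647903 302.20348761]]
```

>>> {"fn": "drive_tool", "kwargs": {"increments": [{"grip": 75,"slide": [2,1,25],"twist": [0,0,0]},{"grip": 75,"slide": [2,1,50],"twist": [0,0,0]},{"grip": 75,"slide": [2,1,70],"twist": [0,0,0]},{"grip": 75,"slide": [2,1,85],"twist": [0,0,0]},{"grip": 75,"slide": [2,1,98],"twist": [0,0,0]},{"grip": 75,"slide": [2,1,108],"twist": [0,0,0]},{"grip": 75,"slide": [2,1,116],"twist": [0,0,0]},{"grip": 75,"slide": [2,1,116],"twist": [0,0,0]}]}}

```text
clock: 12.07
ee_pos: [0.501, -0.1119, 0.0026]
eef_rot: [1.0, -0.001, -0.001, -0.0]
contact_force: [-0.0, 0.2, -0.4]
grip_width: 0.0602
```

```bash
python3 - <<'E'
from h import *
import cv2
s=bot.observe(); print(s["ee_pos"],s["contact_force"])
im=bot.read_camera("side")[150:270,200:300]; w=bot.read_camera("wrist")[150:350,180:400]
cv2.imwrite("pics/grasp.png",np.hstack([cv2.resize(im,(350,420),interpolation=cv2.INTER_CUBIC),cv2.resize(w,(450,420))])[:,:,::-1])
E
```

```text
[ 0.50100774 -0.1118945   0.00257472] [-0.03352904  0.19559838 -0.43362114]
```

View pics/grasp.png

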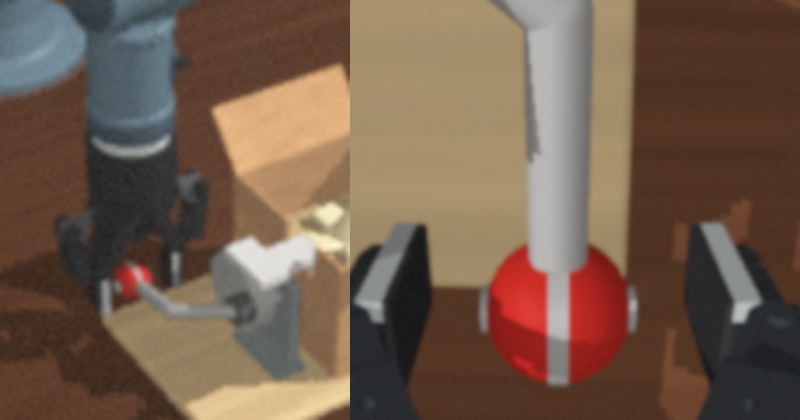

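The jaws straddle the ball. In the side view its centre is about 18 mm above the tips, as wanted, and it sits about 3 mm toward -x in the wrist view. I'll shift and close.

>>> {"fn": "drive_tool", "kwargs": {"increments": [{"grip": 75,"slide": [-3,0,0],"twist": [0,0,0]},{"grip": 110,"slide": [-3,0,0],"twist": [0,0,0]},{"grip": 255,"slide": [-3,0,0],"twist": [0,0,0]},{"grip": 255,"slide": [-3,0,0],"twist": [0,0,0]},{"grip": 255,"slide": [-3,0,0],"twist": [0,0,0]},{"grip": 255,"slide": [-3,0,0],"twist": [0,0,0]},{"grip": 255,"slide": [-3,0,0],"twist": [0,0,0]},{"grip": 255,"slide": [-3,0,0],"twist": [0,0,0]}], "newtons": 60}}

```text
clock: 12.83
ee_pos: [0.4989, -0.1119, 0.0039]
eef_rot: [1.0, -0.001, 0.0, 0.0]
contact_force: [-1.6, 1.1, 5.5]
grip_width: 0.0291
```

Gripped at 29 mm. I'll swing it along the 100 mm arc, the first 50° now.

>>> {"fn": "drive_tool", "kwargs": {"increments": [{"grip": 255,"slide": [-1,0,-9],"twist": [0,0,0]},{"grip": 255,"slide": [-1.5,0,-17],"twist": [0,0,0]},{"grip": 255,"slide": [-1,0,-26],"twist": [0,0,0]},{"grip": 255,"slide": [0,0,-35],"twist": [0,0,0]},{"grip": 255,"slide": [2,0,-43],"twist": [0,0,0]},{"grip": 255,"slide": [4.5,0,-52],"twist": [0,0,0]},{"grip": 255,"slide": [8,0,-60],"twist": [0,0,0]},{"grip": 255,"slide": [12,0,-67],"twist": [0,0,0]},{"grip": 255,"slide": [16.5,0,-75],"twist": [0,0,0]},{"grip": 255,"slide": [22,0,-82],"twist": [0,0,0]}]}}

```text
clock: 13.67
ee_pos: [0.5195, -0.1119, 0.0855]
eef_rot: [1.0, -0.001, -0.001, -0.0]
contact_force: [1.2, 1.5, -7.6]
grip_width: 0.0293
```

Still held, with modest forces. I'll do the second half of the arc, to upright.

>>> {"fn": "drive_tool", "kwargs": {"increments": [{"grip": 255,"slide": [6,0,-6.5],"twist": [0,0,0]},{"grip": 255,"slide": [12,0,-12],"twist": [0,0,0]},{"grip": 255,"slide": [19,0,-17.5],"twist": [0,0,0]},{"grip": 255,"slide": [26.5,0,-22],"twist": [0,0,0]},{"grip": 255,"slide": [34,0,-26],"twist": [0,0,0]},{"grip": 255,"slide": [42,0,-29.5],"twist": [0,0,0]},{"grip": 255,"slide": [50.5,0,-32.5],"twist": [0,0,0]},{"grip": 255,"slide": [59,0,-34],"twist": [0,0,0]},{"grip": 255,"slide": [68,0,-35.5],"twist": [0,0,0]},{"grip": 255,"slide": [76.5,0,-35.5],"twist": [0,0,0]}]}}

```text
clock: 14.5
ee_pos: [0.5973, -0.1123, 0.122]
eef_rot: [1.0, -0.001, -0.001, 0.0]
contact_force: [-4.4, 1.4, 1.2]
grip_width: 0.0291
```

>>> {"fn": "drive_tool", "kwargs": {"increments": [{"grip": 255,"slide": [0,0,0],"twist": [0,0,0]},{"grip": 255,"slide": [0,0,0],"twist": [0,0,0]},{"grip": 255,"slide": [0,0,0],"twist": [0,0,0]},{"grip": 255,"slide": [0,0,0],"twist": [0,0,0]}]}}

```text
clock: 14.83
ee_pos: [0.5979, -0.1123, 0.122]
eef_rot: [1.0, -0.001, 0.001, 0.0]
contact_force: [-3.3, 0.8, 2.9]
grip_width: 0.0294
```

```bash
python3 - <<'E'
from h import *
import cv2
s=bot.observe(); print(s["ee_pos"],s["contact_force"],s["grip_width"])
c=bot.read_camera("side")[110:285,200:355]; w=bot.read_camera("wrist")[60:340,60:440]
cv2.imwrite("pics/up.png",np.hstack([cv2.resize(c,(372,420),interpolation=cv2.INTER_CUBIC),cv2.resize(w,(428,420))])[:,:,::-1])
S=r2w([[.021,-.175,.075]],[.575,.0635,-.0025])[0]
print("shaft",((proj("side",[S,S+[0,0,.1]])-[200,110])*2.4).round(),(wproj([S,S+[0,0,.1]],s)-[60,60])*[428/380,1.5])
E
```

```text
[ 0.59789316 -0.11230695  0.12197695] [-3.34267389  0.7661012   2.85492825] 0.02936879978344621
shaft [[132. 319.]
 [132. 252.]] [[250.60735674 240.90033194]
 [251.38917717 347.73029293]]
```

View pics/up.png

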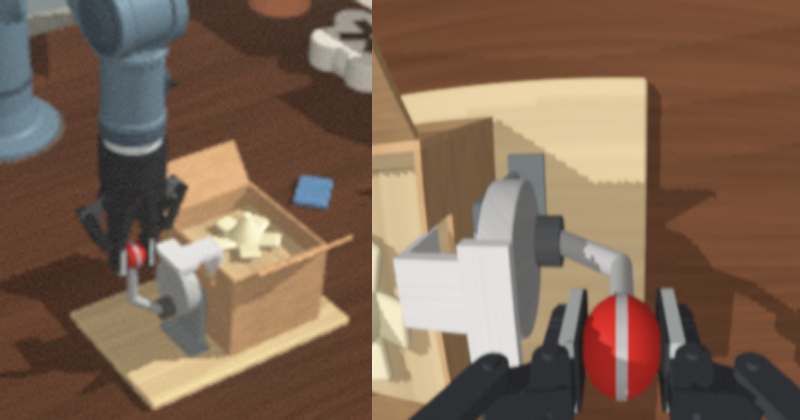

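The lever is upright. The ball is at (250,347) in the wrist view, with (251,348) predicted for upright, and the measured move of +99/+118 mm compares with 98.5/117.4 mm for the full arc. The flower is raised, both flaps are still back, and the ball is held. I'm handing it in.

```bash
python3 -c "
from rig import bot
print(bot.hand_in()); s=bot.observe(); print(s['clock'],s['ee_pos'],s['grip_width'])"
```

```text
the job is handed in; nothing more can be done
None
the job is handed in; nothing more can be done
```

The job is handed in at about 15 s of the 61 s allowed. Both flaps are folded back, and the arm is still holding the lever upright with the flower raised.

- **Flaps:** My first pass missed both flaps, because the fingertips really end about 35–40 mm short of the reported TCP. The side and wrist views both showed this. I repeated the pushes lower, and the last angle estimates were about 2.25 rad for the near flap and 2.4 rad for the far one. In the final picture both were still folded back.
- **Lever:** I gripped the red ball along rig y and swung it through its arc in two moves. The measured travel was 99 mm across and 118 mm up, against 98.5 and 117.4 mm for fully upright. The ball was within about 3 px of the predicted upright position in both views.
- **Grip:** The finger opening was a steady 29 mm on the 32 mm ball, slightly less than expected, with no sign of slipping. The hold force was about 4 N, which fits the lever's spring.
- **Flower and bystanders:** The fingertips passed at least 35 mm above the flower, and no unexpected contact force showed. The moves stayed clear of the jar, tile and pot. I did not re-measure their positions at the end.

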